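Fetch the heating block from behind the reagent bottles

TASK

The metal heating block at the back of the steel bay is hemmed in by three vessels: first clear all three, standing upright, into the grey side tray, leaving the block where it is. Then set the block fully down into the recess of the white dry bath while the vessels wait in the tray. Finally put every vessel back upright on the very pad of the bay it came from, setting everything down gently: nothing may be dropped or tipped over.

Things in the scene. Friction and masses are not known exactly. Their poses are not given: they have to be found in the camera images.
- block: Plain aluminium heating block, 50 (x) x 62 (y) x 45 mm high, 12 drawn-on well dots on top, about 0.35 kg; origin at the centre of its underside, z up. It stands at the back of the bay, its y about along the bay's y. Best gripped across y (62 mm).
- round_bottle: Tall round white bottle, 125 mm high: body 48 mm diameter, shoulder from 77 mm, ribbed grey cap 30 mm diameter from 95 mm to the top; about 0.16 kg. Origin at the centre of its underside, z up. May be carried by its cap.
- square_bottle: Square white bottle, 112 mm high: body 48 x 48 mm up to 78 mm, ribbed grey cap 32 mm diameter from 84 mm to the top; about 0.18 kg. Origin at the centre of its underside, z up, x and y square to its sides. May be carried by its cap.
- jar: Wide straight white jar without a neck, 100 mm high, 52 mm diameter; its ribbed grey lid, 54 mm diameter, takes the top 28 mm; about 0.2 kg. Origin at the centre of its underside, z up. May be carried by its lid.
- bay: Fixed steel bay: floor 155 (x) x 230 (y) mm, 6 mm high; back wall 34 mm high, its front face at x = +44 mm. Origin on the bench below the block's place; +x to the wall. Flat dark round pads, 60 mm across, at (0, 68), (0, -68), (-62, 0) mm; a vessel stands on each, within 2 mm of centre (which is where varies). Two loose vials (36 mm high), no part of the job, stand near (-80, +-92) mm.
- tray_in (a point): Fixed grey open side tray, outside 320 (x) x 120 (y) x 18 mm high, walls 4 mm, empty. This point is the centre of its inner floor, 4 mm above the bench; x along its length. It may lie to the left or the right of the bay.
- bath: Fixed white dry bath, 200 (x) x 150 (y) mm, deck 70 mm high, with a rectangular recess 67 (x) x 79 (y) mm, 12 mm deep, in the middle of the deck. Origin on the bench under the recess centre; recess floor 58 mm above it; x and y along the recess sides (the block's x goes along this x, either way round). On the other side of the bay from the tray.

How it is judged (in metres and radians):
On the way, in this order (a step that is already met when the one before it is completed fails the run):
1. all three vessels stand upright in the side tray, the block not yet moved (x of round_bottle in the frame of tray_in between -0.15 and 0.15 m and y of round_bottle in the frame of tray_in between -0.05 and 0.05 m and z of each of round_bottle, square_bottle, jar in the frame of tray_in below 0.006 m and angle between each of round_bottle, square_bottle, jar's own z axis and vertical below 0.15 rad and x of square_bottle in the frame of tray_in between -0.15 and 0.15 m and y of square_bottle in the frame of tray_in between -0.05 and 0.05 m and x of jar in the frame of tray_in between -0.15 and 0.15 m and y of jar in the frame of tray_in between -0.05 and 0.05 m and distance of block from where it was at the start of the episode below 0.02 m), for 0.2 s.
2. the block is fully down in the bath's recess and let go, the vessels still in the tray (horizontal distance between block and bath below 0.013 m and z of block in the frame of bath below 0.061 m and angle between block's own z axis and vertical below 0.06 rad and angle between the x axis of block and the x axis of bath, either way round below 0.35 rad and x of round_bottle in the frame of tray_in between -0.15 and 0.15 m and y of round_bottle in the frame of tray_in between -0.05 and 0.05 m and z of each of round_bottle, square_bottle, jar in the frame of tray_in below 0.006 m and angle between each of round_bottle, square_bottle, jar's own z axis and vertical below 0.15 rad and x of square_bottle in the frame of tray_in between -0.15 and 0.15 m and y of square_bottle in the frame of tray_in between -0.05 and 0.05 m and x of jar in the frame of tray_in between -0.15 and 0.15 m and y of jar in the frame of tray_in between -0.05 and 0.05 m and linear speed of block below 0.02 m/s and contact force between block and the fingers below 0.3 N), for 0.2 s.
At the end, for the whole second after the job is handed in: Each vessel upright (0.08 rad), still and released within 15 mm of where it stood at the start; the block still and released in the bath recess, underside within 3 mm of its floor, centre within 13 mm of its centre, level within 0.06 rad, x along the bath x within 0.35 rad (distance of each of round_bottle, square_bottle, jar from where it was at the start of the episode below 0.015 m and angle between each of round_bottle, square_bottle, jar's own z axis and vertical below 0.08 rad and linear speed of each of round_bottle, square_bottle, jar, block below 0.02 m/s and contact force between each of round_bottle, square_bottle, jar, block and the fingers below 0.3 N and horizontal distance between block and bath below 0.013 m and z of block in the frame of bath below 0.061 m and angle between block's own z axis and vertical below 0.06 rad and angle between the x axis of block and the x axis of bath, either way round below 0.35 rad); the robot touches nothing.
It fails at once if a vessel tips over (more than 0.6 rad) (angle between any of round_bottle, square_bottle, jar's own z axis and vertical above 0.6 rad).
It fails at once if a vessel or the block is dropped (falls free of the fingers faster than 0.5 m/s, as from about 13 mm) ((linear speed of round_bottle above 0.5 m/s and contact force between round_bottle and the fingers below 0.1 N) or (linear speed of square_bottle above 0.5 m/s and contact force between square_bottle and the fingers below 0.1 N) or (linear speed of jar above 0.5 m/s and contact force between jar and the fingers below 0.1 N) or (linear speed of block above 0.5 m/s and contact force between block and the fingers below 0.1 N)).
It also fails if it takes over 141 s, if anything falls off the work surface, if the arm or the gripper's body presses on something with over 40 N, if the wrist force passes 120 N, or if a joint passes its speed limit or range.

ROBOT

A 6-joint arm with a two-finger parallel gripper is mounted at the origin on the work surface. World frame = base frame: x ahead of the robot, y to its left, z up, the work surface at z = 0. Lengths are in m, angles in degrees, forces in N, time in s.
With the tool pointing down it reaches from about 0.25 to 0.775 m from the base axis. Payload 4 kg.
Tool frame: the origin (TCP) lies at the very end of the fingers, on their centre line; the grasp point (between the pads) lies 19 mm behind it; z points along the fingers, y is the line along which they close (so a half turn about z gives the same grasp; the last joint's range is limited). The gripper opens to 85 mm and grips with 20 to 120 N. Pads are 22 mm wide; open, the fingers measure 114 mm over their backs; the gripper's body (76 mm by 85 mm) begins 54 mm behind the grasp point. The pads swing forward as they close: fully open they stand 13 mm farther back than shut.
Start: joints at [-71.282, 4.996, 78.535, -0, 96.463, -5.907], TCP at [0.229, -0.5, 0.231] pointing down, gripper open.
Joint ranges: [-177.83, 177.83], [-43.37, 116.18], [15.69, 146.23], [-61.86, 241.86], [9.47, 152.12], [-147.06, 147.06]. Speed limits (degrees/s): [159.86, 159.86, 180, 180, 180, 180].

INTERFACE

Orientations are given as [roll, pitch, yaw] about the fixed x, y, z axes, in that order (R = Rz(yaw) Ry(pitch) Rx(roll)).
In Python, from plant import robot gives the robot as it stands.
- The arm moves only by the tool servo_tool, never from a script. Its argument "moves" is a list that holds one entry, the list of rows, each a list of 7 numbers: the shift along the tool's x, y, z in units of 30 mm (1.0 is 30 mm), then the turn, a rotation vector about the tool's x, y, z in units of 5 degrees (1.0 is 5 degrees), then the opening, from 0 (shut) to 1 (fully open). A call has exactly 5 rows; each row is the pose to reach, as a shift and turn from the pose commanded when the call began, along the tool's axes at that moment; what a row does not reach only later rows make up. A row lasts 1/12 s, in which the tool goes at most 41.7 mm and 7.16 degrees, less where a joint would pass 70% of its speed; a pose out of reach is approached as far as the arm can. A call with a gripper value outside its range is refused whole. The fingers move at their own pace and stop on an object; "squeeze" is the grip in N (left out, the last holds). Time passes only in rows, so rows that repeat a pose let the fingers close, or fill a call up. It gives the time, the measured TCP pose, the force, the opening and the grip force at its end, in the units of the state.
- robot.get_obs(): the state, without advancing time (a new reading comes with each control period).
- robot.camera(name): name is "side" or "top" or "wrist"; returns (picture, depth): 384x512x3 uint8, red, green, blue; 384x512 float32, m along the optical axis (not along the pixel's ray), 0 where there is no reading.
- robot.calibration(name): a dict with "fx", "fy", "cx", "cy" (pixels), "R" (3x3) and "t" (3): a world point X has camera coordinates R X + t; the wrist camera has in their place "mount" (4x4, takes a point from camera to tool coordinates, whose origin is the TCP and whose axes are the flange's). Camera axes: x right, y down, z forward; pixel columns grow to the right and rows downward; lengths in m; the calibration is good to about 2 mm. A picture is of the moment at which its call begins: read the wrist's pose just before it. calibration takes no time and is no camera call.
- robot.job_done(): hands the job in; it is judged then, once.
The state is a dict: "t": time; "joints": joint angles; "joint_vel": joint speeds; "tau": joint torques, N m; "position": TCP position; "tool_rot": TCP orientation; "ft_force": force on the tool from outside, world axes, zero at the start; "moment": the same for the moment, N m; "opening": finger opening in m; "grasp_force": force on a finger pad.
Only numpy, scipy, OpenCV 4.12 (cv2) and the standard library are available. Lean on these libraries where they do the work, as an engineer would, in place of code of your own. Each camera call takes 0.05 s, during which the arm holds its last target. There are 200 camera calls.

## Working session

There is one attempt and no reset: what is moved stays moved. The work goes in short steps, Python scripts to look and compute and a tool call to move; the robot and the scene stay as the last step left them, time stands still between calls to the robot, and variables do not carry over. Pictures are saved under pics/ and viewed, at most 14 in all, crops included, and the job is handed in when it is done.

Besides the shell and the picture viewer there is one more tool, called after ">>>" in YAML: its name, and indented under it one key for each argument. servo_tool: Moves the arm, as the interface text tells. Its arguments: {"type":"object","properties":{"moves":{"type":"array"},"squeeze":{"type":"number"}},"required":["moves"]}

```bash
ls; mkdir -p pics
python3 - <<'E'
from plant import robot
import cv2,numpy as np
o=robot.get_obs();print(o)
for n in("top","side"):
    im,d=robot.camera(n);cv2.imwrite(f"pics/{n}0.png",im[:,:,::-1]);np.savez(f"pics/{n}0.npz",im=im,d=d)
    print(n,robot.calibration(n))
print(robot.calibration("wrist"))
E
```

```text
pics
{'t': 0.0, 'joints': array([-7.12790405e+01,  5.03996672e+00,  7.86237669e+01,  1.07228672e-03,
        9.64627202e+01, -5.90857377e+00]), 'joint_vel': array([ 0.04547818, -0.04848876,  0.02289599, -0.07948114, -0.00944349,
        0.07986967]), 'tau': array([-6.01294432e-04, -3.51869667e+01, -3.13272607e+01, -2.11804977e-04,
        1.09122426e-02,  5.54304165e-06]), 'position': array([ 0.22904395, -0.49950191,  0.2301396 ]), 'tool_rot': array([-1.79874328e+02, -1.40774022e-02,  2.46296373e+01]), 'ft_force': array([0.26346193, 0.4379201 , 0.00307755]), 'moment': array([0.01613335, 0.01226527, 0.03627475]), 'grasp_force': 0.0, 'opening': 0.08587511666618984}
top {'fx': 400.4678262368378, 'fy': 400.4678262368378, 'cx': 253.7980334866693, 'cy': 193.31592868870194, 'R': array([[-0.02801745, -0.99954055,  0.01156366],
       [-0.99505375,  0.02678501, -0.09565879],
       [ 0.09530511, -0.01418658, -0.99534701]]), 't': array([0.01043569, 0.51121556, 0.82910115])}
side {'fx': 356.6970578493642, 'fy': 356.6970578493642, 'cx': 258.16008071715464, 'cy': 190.9960997552251, 'R': array([[ 0.97507637, -0.22182237,  0.00457265],
       [-0.13184306, -0.59587947, -0.79217742],
       [ 0.17844742,  0.77183061, -0.61027373]]), 't': array([-0.5254728 ,  0.13438932,  0.768319  ])}
{'fx': 285.01108129931697, 'fy': 285.01108129931697, 'cx': 255.72762433225785, 'cy': 191.82587901612598, 'mount': array([[ 2.34368733e-04, -9.57903940e-01, -2.87088813e-01,
         7.38890162e-02],
       [ 9.99999910e-01,  1.22777503e-04,  4.06702221e-04,
         1.40337136e-04],
       [-3.54333612e-04, -2.87088882e-01,  9.57903882e-01,
        -1.42010108e-01],
       [ 0.00000000e+00,  0.00000000e+00,  0.00000000e+00,
         1.00000000e+00]])}
```

View pics/top0.png

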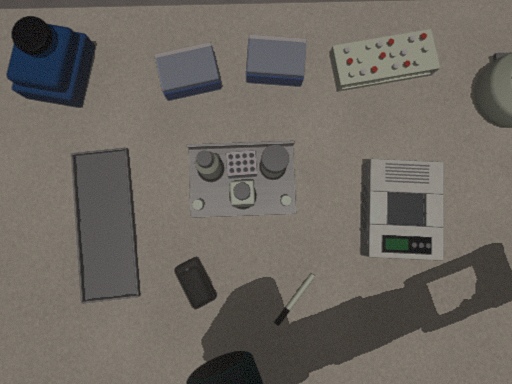

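View pics/side0.png

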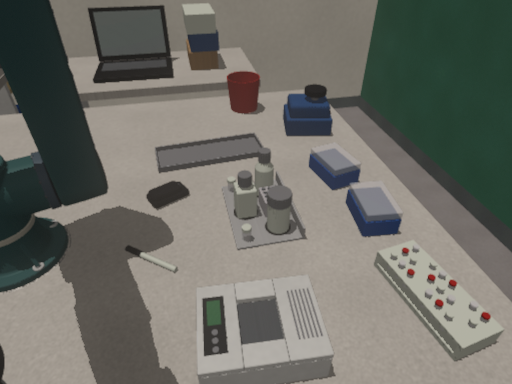

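The top view shows the bay at px (188-297, 142-217). The round bottle is at (206,160), the jar at (274,161), the square bottle at (242,193) and the block at (241,163). The tray is on the left (75-138, 150-300) and the bath on the right with its recess at (407,209). The side view agrees with this.

```bash
cat > h.py <<'E'
import numpy as np,cv2
from plant import robot
def cloud(n,d):
    c=robot.calibration(n);v,u=np.mgrid[:384,:512]
    P=np.stack([(u-c['cx'])/c['fx']*d,(v-c['cy'])/c['fy']*d,d],-1)
    return (P-c['t'])@c['R']
def ray(n,px,z):
    c=robot.calibration(n);px=np.atleast_2d(np.asarray(px,float))
    r=np.c_[(px[:,0]-c['cx'])/c['fx'],(px[:,1]-c['cy'])/c['fy'],np.ones(len(px))]@c['R']
    C=-c['R'].T@c['t'];return C+r*((z-C[2])/r[:,2])[:,None]
E
python3 - <<'E'
from h import *
f=np.load('pics/top0.npz');W=cloud('top',f['d']);z=W[...,2];ok=f['d']>0
def rep(name,u0,v0,u1,v1,lo,hi):
    m=np.zeros_like(ok);m[v0:v1,u0:u1]=1;m&=ok&(z>lo)&(z<hi)
    n,l,s,cc=cv2.connectedComponentsWithStats(m.astype(np.uint8))
    i=1+s[1:,4].argmax();m=l==i
    v,u=np.nonzero(m);zz=np.median(z[m]);px=np.c_[u,v].astype(np.float32)
    cn=cv2.findContours(m.astype(np.uint8),0,1)[0][0].reshape(-1,2)
    w=ray('top',px,zz)[:,:2]*1000
    r=cv2.minAreaRect(w.astype(np.float32));e=cv2.minEnclosingCircle(w.astype(np.float32))
    print(name,len(v),'z',zz.round(4),'mean',w.mean(0).round(1),'rect',np.round(r[0],1),np.round(r[1],1),round(r[2],1),'circ',np.round(e[0],1),round(e[1],1))
rep('round',190,140,230,185,.12,.15)
rep('square',225,175,260,212,.108,.13)
rep('jar',255,140,295,185,.095,.12)
rep('block',220,145,262,182,.043,.06)
rep('bath',355,150,450,265,.063,.09)
rep('recess',380,180,435,235,.045,.064)
rep('tray',60,140,150,310,.008,.03)
rep('trayfloor',60,140,150,310,.001,.008)
rep('bayfl',180,150,300,220,.003,.012)
rep('wall',180,135,300,155,.025,.045)
print('bench',np.median(z[240:270,180:230]))
big=cv2.resize(f['im'][130:230,180:310],None,fx=6,fy=6,interpolation=2)
cv2.imwrite('pics/bay.png',np.clip(big[:,:,::-1]*1.6,0,255))
E
```

```text
round 214 z 0.1301 mean [569.7  90.2] rect [569.7  90.2] [31.  29.4] 10.1 circ [569.5  90.5] 16.2
square 225 z 0.1171 mean [508.   21.6] rect [507.5  20.9] [31. 31.] 43.8 circ [508.2  21.6] 16.5
jar 613 z 0.1052 mean [571.5 -44.9] rect [571.6 -44.7] [52.6 55.2] 88.3 circ [571.6 -44.7] 27.9
block 712 z 0.0503 mean [573.   21.9] rect [573.   21.8] [50.7 61.8] 2.7 circ [573.7  22.2] 38.5
bath 6038 z 0.0693 mean [ 466.4 -308.3] rect [ 467.9 -307.3] [150.5 199.4] 85.8 circ [ 468.1 -308.4] 123.3
recess 1244 z 0.0574 mean [ 468.1 -313. ] rect [ 468.1 -313.8] [79.9 67.6] 85.3 circ [ 467.1 -313.6] 51.5
tray 1223 z 0.0159 mean [454.8 320.3] rect [456.1 316.4] [320.  123.2] 4.7 circ [455.8 318.4] 169.9
trayfloor 6838 z 0.0033 mean [453.9 320.7] rect [456.  321.4] [314.1 111.5] 4.7 circ [456.3 321.6] 165.5
bayfl 3783 z 0.0054 mean [523.5  25.3] rect [536.1  22.2] [233.8 147.1] 88.5 circ [540.2  21.8] 135.0
wall 375 z 0.0327 mean [617.4  23.7] rect [617.3  22.7] [  7.9 226.5] 0.5 circ [617.1  22.7] 113.3
bench -0.000592726713945395[ WARN:0@0.801] global loadsave.cpp:1063 imwrite_ Unsupported depth image for selected encoder is fallbacked to CV_8U.
```

View pics/bay.png

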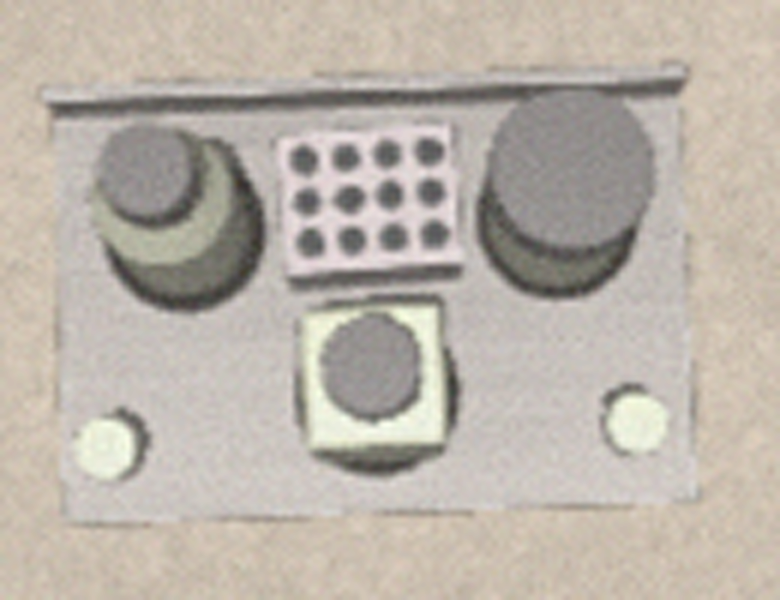

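The bay is well resolved: yaw is about 0.7° and the block's about 2.7°. The round bottle is at (570,90), the square at (508,22) and the jar at (571.5,-45) mm. Time to move.

>>> servo_tool:
  moves:
    - [[1.1,-0.78,0,0,0,0.986,1],[2.2,-1.56,0,0,0,1.972,1],[3.3,-2.34,0,0,0,2.958,1],[4.4,-3.12,0,0,0,3.944,1],[5.5,-3.9,0,0,0,4.93,1]]
  squeeze: 30

```text
t: 0.52
position: [0.3307, -0.323, 0.2307]
tool_rot: [-180.0, 0.0, -0.3]
ft_force: [0.4, -0.5, 0.3]
opening: 0.0854
grasp_force: 0.0
```

>>> servo_tool:
  moves:
    - [[0.68,-1.18,0,0,0,0,1],[1.36,-2.36,0,0,0,0,1],[2.04,-3.54,0,0,0,0,1],[2.72,-4.72,0,0,0,0,1],[3.4,-5.9,0,0,0,0,1]]

```text
t: 0.93
position: [0.4328, -0.1459, 0.231]
tool_rot: [-180.0, 0.0, -0.0]
ft_force: [1.2, -0.1, -0.0]
opening: 0.0855
grasp_force: 0.0
```

>>> servo_tool:
  moves:
    - [[0.68,-1.18,0,0,0,0,1],[1.36,-2.36,0,0,0,0,1],[2.04,-3.54,0,0,0,0,1],[2.72,-4.72,0,0,0,0,1],[3.4,-5.9,0,0,0,0,1]]

```text
t: 1.35
position: [0.5349, 0.0311, 0.2308]
tool_rot: [180.0, 0.0, -0.0]
ft_force: [0.5, -0.8, 0.6]
opening: 0.0854
grasp_force: 0.0
```

>>> servo_tool:
  moves:
    - [[0.4,-0.7,0,0,0,0,1],[0.8,-1.4,0.5,0,0,0,1],[1.18,-2.04,1.2,0,0,0,1],[1.18,-2.04,2.0,0,0,0,1],[1.18,-2.04,2.0,0,0,0,1]]

```text
t: 1.77
position: [0.5669, 0.0912, 0.1644]
tool_rot: [179.9, 0.7, 0.1]
ft_force: [-1.4, -0.4, -1.2]
opening: 0.0852
grasp_force: 0.0
```

```bash
cat >> h.py <<'E'
from scipy.spatial.transform import Rotation as Ro
def wcloud():
    robot.camera("wrist")
    o=robot.get_obs();im,d=robot.camera("wrist");c=robot.calibration("wrist")
    v,u=np.mgrid[:384,:512]
    P=np.stack([(u-c['cx'])/c['fx']*d,(v-c['cy'])/c['fy']*d,d],-1)
    T=c['mount'];P=P@T[:3,:3].T+T[:3,3]
    R=Ro.from_euler('xyz',o['tool_rot'],degrees=True).as_matrix()
    return im,d,P@R.T+o['position'],o
def cl(W,d,lo,hi,xy,rad):
    m=(d>0)&(W[...,2]>lo)&(W[...,2]<hi)&(np.hypot(W[...,0]-xy[0],W[...,1]-xy[1])<rad)
    w=W[m]*1000
    if len(w)<10:return None
    r=cv2.minAreaRect(w[:,:2].astype(np.float32));e=cv2.minEnclosingCircle(w[:,:2].astype(np.float32))
    return len(w),'z',np.median(w[:,2]).round(1),'mean',w.mean(0).round(1)[:2],'rect',np.round(r[0],1),np.round(r[1],1),round(r[2],1),'circ',np.round(e[0],1),round(e[1],1)
E
python3 - <<'E'
from h import *
im,d,W,o=wcloud();print(o['position'],o['tool_rot'])
cv2.imwrite('pics/w1.png',im[:,:,::-1])
print(cl(W,d,.12,.14,(.57,.09),.03))
print(cl(W,d,.108,.125,(.508,.022),.03))
print(cl(W,d,.098,.112,(.571,-.045),.04))
print(cl(W,d,.044,.058,(.573,.022),.05))
E
```

```text
[0.56770385 0.09051175 0.16711912] [1.79947845e+02 5.11158559e-01 3.50172041e-02]
(1618, 'z', np.float64(130.2), 'mean', array([574.1,  89.6]), 'rect', array([572.9,  89.5]), array([30.6, 30.4]), 85.0, 'circ', array([572.6,  89.4]), 15.9)
(598, 'z', np.float64(117.0), 'mean', array([510.1,  29.3]), 'rect', array([508.5,  28.8]), array([32.9, 16.1]), 14.6, 'circ', array([510.1,  22.6]), 16.5)
(4075, 'z', np.float64(105.3), 'mean', array([575.5, -44.4]), 'rect', array([574.1, -45.6]), array([54.6, 54.1]), 16.5, 'circ', array([574., -46.]), 27.8)
(3942, 'z', np.float64(50.5), 'mean', array([573.3,  19.2]), 'rect', array([566.1,  20.4]), array([70.2, 95.4]), 5.2, 'circ', array([572.8,  21.9]), 49.8)
```

View pics/w1.png

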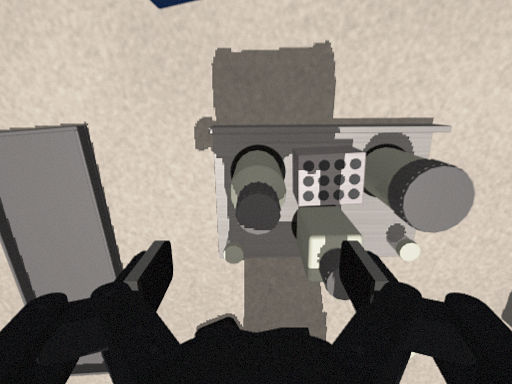

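The wrist view shows the round cap at (258,205) and the block and jar to the right. It agrees with the top camera to within 3 mm. Descending on the round bottle.

>>> servo_tool:
  moves:
    - [[0.06,0.02,0.3,0,0,0,1],[0.06,0.02,0.7,0,0,0,1],[0.06,0.02,1.1,0,0,0,1],[0.06,0.02,1.5,0,0,0,1],[0.06,0.02,1.5,0,0,0,1]]

```text
t: 2.28
position: [0.5697, 0.0891, 0.1225]
tool_rot: [180.0, 0.4, -0.1]
ft_force: [0.3, -0.7, -1.2]
opening: 0.0859
grasp_force: 0.0
```

>>> servo_tool:
  moves:
    - [[0,0,0.3,0,0,0,1],[0,0,0.6,0,0,0,1],[0,0,0.8,0,0,0,1],[0,0,0.8,0,0,0,1],[0,0,0.8,0,0,0,1]]

```text
t: 2.7
position: [0.5715, 0.0896, 0.1017]
tool_rot: [180.0, 0.1, -0.0]
ft_force: [0.2, 0.6, 0.1]
opening: 0.0851
grasp_force: 0.0
```

>>> servo_tool:
  moves:
    - [[0,0,0,0,0,0,0.6],[0,0,0,0,0,0,0.5],[0,0,0,0,0,0,0.4],[0,0,0,0,0,0,0.4],[0,0,0,0,0,0,0.4]]

```text
t: 3.12
position: [0.572, 0.0896, 0.1027]
tool_rot: [180.0, -0.0, -0.0]
ft_force: [-0.2, -0.4, 0.6]
opening: 0.0341
grasp_force: 0.0
```

>>> servo_tool:
  moves:
    - [[0,0,0,0,0,0,0.3],[0,0,0,0,0,0,0.2],[0,0,0,0,0,0,0.1],[0,0,0,0,0,0,0.1],[0,0,0,0,0,0,0.1]]
  squeeze: 30

```text
t: 3.53
position: [0.5721, 0.0895, 0.1027]
tool_rot: [180.0, -0.0, -0.0]
ft_force: [-0.1, -0.4, 2.5]
opening: 0.0296
grasp_force: 29.9
```

>>> servo_tool:
  moves:
    - [[0,0,-0.1,0,0,0,0.1],[0,0,-0.3,0,0,0,0.1],[0,0,-0.5,0,0,0,0.1],[0,0,-0.7,0,0,0,0.1],[0,0,-0.9,0,0,0,0.1]]

```text
t: 3.95
position: [0.5718, 0.0897, 0.1299]
tool_rot: [180.0, 0.0, -0.0]
ft_force: [-0.3, 0.2, -1.6]
opening: 0.029
grasp_force: 29.7
```

>>> servo_tool:
  moves:
    - [[0,0,-0.4,0,0,0,0.1],[0,0,-0.9,0,0,0,0.1],[-0.4,-0.44,-1.4,0,0,0,0.1],[-1.1,-1.2,-1.4,0,0,0,0.1],[-1.85,-2.04,-1.4,0,0,0,0.1]]

```text
t: 4.37
position: [0.5174, 0.1508, 0.174]
tool_rot: [-180.0, -0.3, -0.2]
ft_force: [0.3, 0.6, -2.0]
opening: 0.0291
grasp_force: 29.9
```

>>> servo_tool:
  moves:
    - [[-0.8,-0.9,0,0,0,0,0.1],[-1.6,-1.8,0,0,0,0,0.1],[-2.4,-2.6,0,0,0,0,0.1],[-3.1,-3.3,0,0,0,0,0.1],[-3.7,-4.0,0,0,0,0,0.1]]

```text
t: 4.78
position: [0.4039, 0.272, 0.1726]
tool_rot: [-180.0, -0.1, 0.0]
ft_force: [0.6, 0.4, -2.2]
opening: 0.0293
grasp_force: 29.9
```

>>> servo_tool:
  moves:
    - [[-0.5,-0.5,0,0,0,0,0.1],[-0.9,-0.9,0,0,0,0,0.1],[-1.2,-1.3,0,0,0,0,0.1],[-1.3,-1.4,0.3,0,0,0,0.1],[-1.3,-1.4,0.7,0,0,0,0.1]]

```text
t: 5.2
position: [0.3668, 0.3141, 0.1517]
tool_rot: [-179.9, -0.2, 0.1]
ft_force: [0.0, -0.0, -1.3]
opening: 0.029
grasp_force: 30.0
```

>>> servo_tool:
  moves:
    - [[0,0,0.4,0,0,0,0.1],[0,0,0.8,0,0,0,0.1],[0,0,1.1,0,0,0,0.1],[0,0,1.3,0,0,0,0.1],[0,0,1.4,0,0,0,0.1]]

```text
t: 5.62
position: [0.366, 0.3119, 0.1063]
tool_rot: [179.9, 0.1, -0.1]
ft_force: [0.3, -0.5, -2.3]
opening: 0.0293
grasp_force: 29.9
```

>>> servo_tool:
  moves:
    - [[0,0,0.1,0,0,0,0.1],[0,0,0.17,0,0,0,0.1],[0,0,0.2,0,0,0,0.1],[0,0,0.2,0,0,0,0.1],[0,0,0.2,0,0,0,0.1]]

```text
t: 6.03
position: [0.3667, 0.3131, 0.1028]
tool_rot: [-180.0, -0.0, -0.0]
ft_force: [-0.7, 0.4, -1.8]
opening: 0.029
grasp_force: 29.9
```

>>> servo_tool:
  moves:
    - [[0,0,0.03,0,0,0,0.1],[0,0,0.05,0,0,0,0.1],[0,0,0.07,0,0,0,0.1],[0,0,0.07,0,0,0,0.1],[0,0,0.07,0,0,0,0.1]]

```text
t: 6.45
position: [0.3666, 0.313, 0.1007]
tool_rot: [-180.0, -0.0, -0.0]
ft_force: [-0.8, -1.1, 1.1]
opening: 0.0291
grasp_force: 30.1
```

>>> servo_tool:
  moves:
    - [[0,0,0,0,0,0,0.5],[0,0,0,0,0,0,0.7],[0,0,0,0,0,0,1],[0,0,0,0,0,0,1],[0,0,-0.3,0,0,0,1]]

```text
t: 6.87
position: [0.3652, 0.3121, 0.1075]
tool_rot: [179.9, 0.2, -0.0]
ft_force: [-0.9, 0.2, -0.8]
opening: 0.085
grasp_force: 0.0
```

>>> servo_tool:
  moves:
    - [[0,0,-0.6,0,0,0,1],[0,0,-1.4,0,0,0,1],[0,0,-2.2,0,0,0,1],[0,0,-2.4,0,0,0,1],[0,0,-2.4,0,0,0,1]]

```text
t: 7.28
position: [0.3678, 0.3138, 0.1844]
tool_rot: [-179.8, -0.3, -0.0]
ft_force: [0.3, 0.2, -0.3]
opening: 0.0853
grasp_force: 0.0
```

Run:
```python
from h import *
im,d=robot.camera('top');W=cloud('top',d)
print('round',cl(W,d,.115,.14,(.366,.313),.03))
print('sq',cl(W,d,.108,.125,(.508,.022),.03))
print(robot.get_obs()['position'])
```

```text
round (78, 'z', np.float64(127.8), 'mean', array([375.3, 312.9]), 'rect', array([375.9, 313.9]), array([10.1, 26.8]), 8.0, 'circ', array([371.4, 313.3]), 13.4)
sq (225, 'z', np.float64(117.1), 'mean', array([508. ,  21.5]), 'rect', array([507.7,  21.1]), array([31.1, 31. ]), 43.3, 'circ', array([508.5,  21.5]), 16.5)
[0.36688331 0.31322213 0.18226574]
```

>>> servo_tool:
  moves:
    - [[0.5,1.1,0,0,0,0,1],[1.05,2.2,0,0,0,0,1],[1.6,3.3,0,0,0,0,1],[2.15,4.4,0,0,0,0,1],[2.7,5.5,0,0,0,0,1]]

```text
t: 7.75
position: [0.4466, 0.1462, 0.1791]
tool_rot: [180.0, 0.2, 0.0]
ft_force: [0.1, -0.3, 0.1]
opening: 0.0853
grasp_force: 0.0
```

>>> servo_tool:
  moves:
    - [[0.5,1.1,0,0,0,0,1],[1.1,2.2,0,0,0,0,1],[1.7,3.4,0,0,0,0,1],[2.05,4.23,0.3,0,0,0,1],[2.05,4.23,1.0,0,0,0,1]]

```text
t: 8.17
position: [0.5115, 0.016, 0.1517]
tool_rot: [179.8, -0.2, -0.4]
ft_force: [0.7, -0.3, 0.2]
opening: 0.0852
grasp_force: 0.0
```

>>> servo_tool:
  moves:
    - [[0,0,0.3,0,0,0,1],[0,0,0.3,0,0,0,1],[0,0,0.3,0,0,0,1],[0,0,0.3,0,0,0,1],[0,0,0.3,0,0,0,1]]

```text
t: 8.58
position: [0.5091, 0.0218, 0.1433]
tool_rot: [180.0, -0.1, 0.1]
ft_force: [-0.8, 0.6, 0.2]
opening: 0.0855
grasp_force: 0.0
```

Run:
```python
from h import *
im,d,W,o=wcloud();print(o['position'],o['tool_rot'])
cv2.imwrite('pics/w2.png',im[:,:,::-1])
print(cl(W,d,.110,.125,(.508,.022),.03))
print(cl(W,d,.098,.112,(.571,-.045),.04))
print(cl(W,d,.044,.058,(.573,.022),.05))
```

```text
[0.5092152  0.02171089 0.14341528] [ 1.79990123e+02 -1.28512694e-01  6.20339106e-02]
(1933, 'z', np.float64(117.2), 'mean', array([511.3,  20.4]), 'rect', array([510.3,  20.3]), array([33. , 32.1]), 84.5, 'circ', array([509.8,  20.3]), 16.8)
(6251, 'z', np.float64(105.3), 'mean', array([574.5, -45.4]), 'rect', array([573.8, -46. ]), array([54. , 54.9]), 81.2, 'circ', array([573.2, -46.7]), 28.0)
(5261, 'z', np.float64(50.5), 'mean', array([574.1,  19.5]), 'rect', array([566.3,  12.3]), array([67.9, 77.6]), 2.7, 'circ', array([569. ,  16.2]), 45.9)
```

View pics/w2.png

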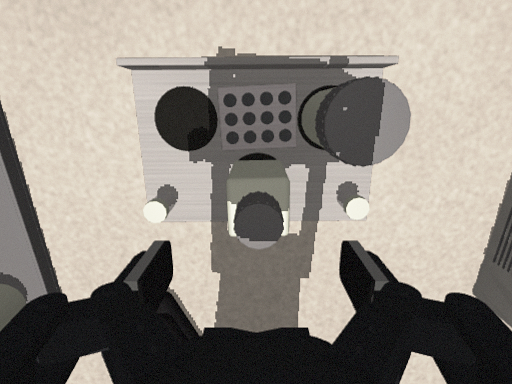

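The square cap is centred between the fingers at (259,222), and the round bottle's pad is empty at (186,117).

>>> servo_tool:
  moves:
    - [[0.02,0.03,0.3,0,0,0,1],[0.02,0.03,0.7,0,0,0,1],[0.02,0.03,1.1,0,0,0,1],[0.02,0.03,1.5,0,0,0,1],[0.02,0.03,1.7,0,0,0,1]]

```text
t: 9.1
position: [0.5076, 0.0201, 0.0879]
tool_rot: [-180.0, 0.3, -0.0]
ft_force: [-0.6, 0.3, -1.3]
opening: 0.0852
grasp_force: 0.0
```

>>> servo_tool:
  moves:
    - [[0,0,0,0,0,0,0.9],[0,0,0,0,0,0,0.7],[0,0,0,0,0,0,0.5],[0,0,0,0,0,0,0.45],[0,0,0,0,0,0,0.42]]

```text
t: 9.52
position: [0.51, 0.02, 0.092]
tool_rot: [180.0, -0.1, -0.0]
ft_force: [-1.7, 1.4, 0.4]
opening: 0.0359
grasp_force: 0.0
```

>>> servo_tool:
  moves:
    - [[0,0,0,0,0,0,0.3],[0,0,0,0,0,0,0.2],[0,0,0,0,0,0,0.1],[0,0,0,0,0,0,0.1],[0,0,0,0,0,0,0.1]]

```text
t: 9.93
position: [0.5101, 0.02, 0.0921]
tool_rot: [180.0, -0.1, -0.0]
ft_force: [-0.1, 0.5, 4.5]
opening: 0.0309
grasp_force: 30.1
```

>>> servo_tool:
  moves:
    - [[0,0,-0.1,0,0,0,0.1],[0,0,-0.3,0,0,0,0.1],[0,0,-0.5,0,0,0,0.1],[0,0,-0.7,0,0,0,0.1],[0,0,-0.9,0,0,0,0.1]]

```text
t: 10.35
position: [0.5092, 0.02, 0.1186]
tool_rot: [180.0, 0.0, -0.0]
ft_force: [0.7, -0.0, -1.0]
opening: 0.031
grasp_force: 29.8
```

>>> servo_tool:
  moves:
    - [[0,0,-0.4,0,0,0,0.1],[0,0,-0.8,0,0,0,0.1],[0,-0.4,-1.1,0,0,0,0.1],[-0.1,-1.1,-1.1,0,0,0,0.1],[-0.2,-2.0,-1.1,0,0,0,0.1]]

```text
t: 10.77
position: [0.5044, 0.0803, 0.1535]
tool_rot: [-180.0, -0.2, -0.2]
ft_force: [0.1, 0.8, -2.0]
opening: 0.031
grasp_force: 29.9
```

>>> servo_tool:
  moves:
    - [[-0.2,-1.1,0,0,0,0,0.1],[-0.4,-2.2,0,0,0,0,0.1],[-0.6,-3.3,0,0,0,0,0.1],[-0.8,-4.4,0,0,0,0,0.1],[-1.0,-5.4,0,0,0,0,0.1]]

```text
t: 11.18
position: [0.4728, 0.2449, 0.1525]
tool_rot: [-179.9, -0.1, 0.0]
ft_force: [0.9, 0.3, -2.0]
opening: 0.0311
grasp_force: 29.9
```

>>> servo_tool:
  moves:
    - [[-0.2,-0.9,0,0,0,0,0.1],[-0.4,-1.6,0,0,0,0,0.1],[-0.5,-2.2,0,0,0,0,0.1],[-0.6,-2.6,0.2,0,0,0,0.1],[-0.6,-2.6,0.5,0,0,0,0.1]]

```text
t: 11.6
position: [0.4553, 0.3233, 0.1375]
tool_rot: [-179.8, -0.2, 0.2]
ft_force: [0.0, -0.2, -1.6]
opening: 0.0314
grasp_force: 30.0
```

>>> servo_tool:
  moves:
    - [[0,0,0.4,0,0,0,0.1],[0,0,0.8,0,0,0,0.1],[0,0,1.1,0,0,0,0.1],[0,0,1.3,0,0,0,0.1],[0,0,1.4,0,0,0,0.1]]

```text
t: 12.02
position: [0.4549, 0.3187, 0.092]
tool_rot: [179.9, 0.2, -0.1]
ft_force: [-1.1, -0.1, -1.5]
opening: 0.031
grasp_force: 30.0
```

>>> servo_tool:
  moves:
    - [[0,0,0.03,0,0,0,0.1],[0,0,0.08,0,0,0,0.1],[0,0,0.12,0,0,0,0.1],[0,0,0.16,0,0,0,0.1],[0,0,0.16,0,0,0,0.1]]

```text
t: 12.43
position: [0.456, 0.3203, 0.0902]
tool_rot: [-180.0, -0.1, -0.0]
ft_force: [-0.2, -0.8, -0.1]
opening: 0.0312
grasp_force: 30.1
```

>>> servo_tool:
  moves:
    - [[0,0,0.01,0,0,0,0.1],[0,0,0.01,0,0,0,0.5],[0,0,0.01,0,0,0,0.7],[0,0,0.01,0,0,0,1],[0,0,0.01,0,0,0,1]]

```text
t: 12.85
position: [0.4555, 0.3201, 0.0891]
tool_rot: [180.0, -0.0, -0.0]
ft_force: [-0.2, 0.3, -0.1]
opening: 0.0768
grasp_force: 0.0
```

>>> servo_tool:
  moves:
    - [[0,0,-0.4,0,0,0,1],[0,0,-1.1,0,0,0,1],[0,0,-2.0,0,0,0,1],[0,0,-2.4,0,0,0,1],[0,0,-2.4,0,0,0,1]]

```text
t: 13.27
position: [0.4577, 0.3213, 0.1662]
tool_rot: [-179.7, -0.5, -0.0]
ft_force: [0.3, -0.1, 1.4]
opening: 0.0856
grasp_force: 0.0
```

>>> servo_tool:
  moves:
    - [[0.35,1.1,0,0,0,0,1],[0.7,2.2,0,0,0,0,1],[1.1,3.4,0,0,0,0,1],[1.5,4.6,0,0,0,0,1],[1.9,5.8,0,0,0,0,1]]

```text
t: 13.68
position: [0.512, 0.1445, 0.1598]
tool_rot: [180.0, 0.1, 0.0]
ft_force: [0.7, 0.2, 0.6]
opening: 0.0853
grasp_force: 0.0
```

>>> servo_tool:
  moves:
    - [[0.35,1.2,0,0,0,0,1],[0.75,2.4,0,0,0,0,1],[1.15,3.6,0,0,0,0,1],[1.5,4.7,0,0,0,0,1],[1.8,5.7,0,0,0,0,1]]

```text
t: 14.1
position: [0.5661, -0.0272, 0.1597]
tool_rot: [180.0, 0.1, -0.1]
ft_force: [0.2, 0.3, 0.1]
opening: 0.0854
grasp_force: 0.0
```

>>> servo_tool:
  moves:
    - [[0.2,0.5,0,0,0,0,1],[0.2,0.68,0,0,0,0,1],[0.2,0.68,0.4,0,0,0,1],[0.2,0.68,0.9,0,0,0,1],[0.2,0.68,0.9,0,0,0,1]]

```text
t: 14.52
position: [0.5696, -0.0432, 0.1296]
tool_rot: [-179.9, 0.4, 0.1]
ft_force: [-1.2, 0.7, -2.1]
opening: 0.0854
grasp_force: 0.0
```

Run:
```python
from h import *
im,d,W,o=wcloud();print(o['position'],o['tool_rot'])
print(cl(W,d,.098,.112,(.571,-.045),.04))
im,d=robot.camera('top');W=cloud('top',d)
print('sq',cl(W,d,.105,.125,(.4555,.320),.03))
print('rd',cl(W,d,.118,.135,(.366,.313),.03))
```

```text
[ 0.57019277 -0.04319992  0.13106748] [-1.79894230e+02  3.39985402e-01  9.30368285e-02]
(5344, 'z', np.float64(105.3), 'mean', array([575.7, -46.6]), 'rect', array([574.4, -46.5]), array([53.9, 54.5]), 13.4, 'circ', array([573.7, -46.7]), 27.7)
sq (253, 'z', np.float64(114.9), 'mean', array([454.1, 319.9]), 'rect', array([454.6, 320.6]), array([31.5, 30.7]), 16.3, 'circ', array([453.9, 321.2]), 16.7)
rd (249, 'z', np.float64(127.7), 'mean', array([365.8, 312.2]), 'rect', array([365.3, 313.1]), array([28.8, 30.9]), 78.0, 'circ', array([365.7, 313.7]), 15.9)
```

>>> servo_tool:
  moves:
    - [[0,0.01,0.3,0,0,0,1],[0,0.01,0.7,0,0,0,1],[0,0.01,1.1,0,0,0,1],[0,0.01,1.5,0,0,0,1],[0,0.01,1.8,0,0,0,1]]

```text
t: 15.08
position: [0.5713, -0.0455, 0.0776]
tool_rot: [-180.0, 0.2, -0.0]
ft_force: [0.2, -0.1, -0.1]
opening: 0.0858
grasp_force: 0.0
```

>>> servo_tool:
  moves:
    - [[0,0,0.15,0,0,0,1],[0,0,0.27,0,0,0,1],[0,0,0.27,0,0,0,0.85],[0,0,0.27,0,0,0,0.75],[0,0,0.27,0,0,0,0.7]]

```text
t: 15.5
position: [0.5729, -0.0458, 0.0728]
tool_rot: [180.0, -0.1, -0.0]
ft_force: [0.1, 0.4, -0.0]
opening: 0.0598
grasp_force: 0.0
```

>>> servo_tool:
  moves:
    - [[0,0,0,0,0,0,0.6],[0,0,0,0,0,0,0.55],[0,0,0,0,0,0,0.45],[0,0,0,0,0,0,0.4],[0,0,0,0,0,0,0.4]]
  squeeze: 35

```text
t: 15.92
position: [0.5731, -0.046, 0.0731]
tool_rot: [180.0, -0.1, -0.0]
ft_force: [-0.2, -1.0, 4.3]
opening: 0.053
grasp_force: 37.3
```

>>> servo_tool:
  moves:
    - [[0,0,-0.1,0,0,0,0.4],[0,0,-0.3,0,0,0,0.4],[0,0,-0.5,0,0,0,0.4],[0,0,-0.7,0,0,0,0.4],[0,0,-0.9,0,0,0,0.4]]

```text
t: 16.33
position: [0.5721, -0.0456, 0.0993]
tool_rot: [-180.0, 0.0, -0.0]
ft_force: [-0.0, 0.1, -1.7]
opening: 0.053
grasp_force: 37.0
```

>>> servo_tool:
  moves:
    - [[0,0,-0.5,0,0,0,0.4],[0,0,-1.1,0,0,0,0.4],[0,-0.2,-1.6,0,0,0,0.4],[-0.02,-0.7,-1.6,0,0,0,0.4],[-0.12,-1.46,-1.6,0,0,0,0.4]]

```text
t: 16.75
position: [0.5701, -0.0031, 0.1494]
tool_rot: [179.9, -0.3, -0.2]
ft_force: [0.4, -0.6, -2.3]
opening: 0.0535
grasp_force: 37.2
```

>>> servo_tool:
  moves:
    - [[-0.1,-1.0,0,0,0,0,0.4],[-0.2,-2.1,0,0,0,0,0.4],[-0.3,-3.2,0,0,0,0,0.4],[-0.35,-4.3,0,0,0,0,0.4],[-0.4,-5.4,0,0,0,0,0.4]]

```text
t: 17.17
position: [0.5565, 0.1616, 0.1476]
tool_rot: [-180.0, -0.0, -0.0]
ft_force: [-0.1, -0.3, -2.1]
opening: 0.0531
grasp_force: 37.2
```

>>> servo_tool:
  moves:
    - [[-0.1,-1.1,0,0,0,0,0.4],[-0.2,-2.2,0,0,0,0,0.4],[-0.3,-3.3,0,0,0,0,0.4],[-0.35,-4.2,0,0,0,0,0.4],[-0.4,-4.9,0,0,0,0,0.4]]

```text
t: 17.58
position: [0.5442, 0.3098, 0.1473]
tool_rot: [-180.0, -0.0, 0.1]
ft_force: [0.2, -0.6, -2.7]
opening: 0.0535
grasp_force: 37.3
```

>>> servo_tool:
  moves:
    - [[0,-0.4,0,0,0,0,0.4],[0,-0.7,0.2,0,0,0,0.4],[0,-0.7,0.5,0,0,0,0.4],[0,-0.7,0.9,0,0,0,0.4],[0,-0.7,1.4,0,0,0,0.4]]

```text
t: 18.0
position: [0.5454, 0.3267, 0.1042]
tool_rot: [180.0, -0.0, -0.1]
ft_force: [0.2, 0.4, -2.1]
opening: 0.0529
grasp_force: 37.3
```

>>> servo_tool:
  moves:
    - [[0,0,0.4,0,0,0,0.4],[0,0,0.7,0,0,0,0.4],[0,0,0.9,0,0,0,0.4],[0,0,1.0,0,0,0,0.4],[0,0,1.0,0,0,0,0.4]]

```text
t: 18.42
position: [0.5446, 0.3275, 0.074]
tool_rot: [180.0, 0.1, -0.1]
ft_force: [0.2, 0.3, -1.9]
opening: 0.0533
grasp_force: 37.3
```

>>> servo_tool:
  moves:
    - [[0,0,0.05,0,0,0,0.4],[0,0,0.1,0,0,0,0.4],[0,0,0.14,0,0,0,0.4],[0,0,0.16,0,0,0,0.4],[0,0,0.16,0,0,0,0.4]]

```text
t: 18.83
position: [0.5453, 0.3283, 0.0712]
tool_rot: [-180.0, -0.1, -0.0]
ft_force: [0.2, -0.6, 1.1]
opening: 0.0531
grasp_force: 37.5
```

>>> servo_tool:
  moves:
    - [[0,0,0,0,0,0,0.75],[0,0,0,0,0,0,0.9],[0,0,0,0,0,0,1],[0,0,0,0,0,0,1],[0,0,0,0,0,0,1]]

```text
t: 19.25
position: [0.5449, 0.3282, 0.0702]
tool_rot: [180.0, -0.0, -0.0]
ft_force: [0.2, -0.5, 0.4]
opening: 0.0852
grasp_force: 0.0
```

>>> servo_tool:
  moves:
    - [[0,0,-0.4,0,0,0,1],[0,0,-1.1,0,0,0,1],[0,0,-1.9,0,0,0,1],[0,0,-2.3,0,0,0,1],[0,0,-2.4,0,0,0,1]]

```text
t: 19.67
position: [0.5467, 0.3291, 0.147]
tool_rot: [-179.8, -0.4, -0.0]
ft_force: [0.6, 0.3, 1.4]
opening: 0.0853
grasp_force: 0.0
```

>>> servo_tool:
  moves:
    - [[0.1,1.1,0,0,0,0,1],[0.2,2.3,0,0,0,0,1],[0.3,3.5,0,0,0,0,1],[0.4,4.7,0,0,0,0,1],[0.5,5.9,0,0,0,0,1]]

```text
t: 20.08
position: [0.5591, 0.1496, 0.1412]
tool_rot: [180.0, 0.1, 0.0]
ft_force: [1.2, -0.1, -0.7]
opening: 0.0854
grasp_force: 0.0
```

>>> servo_tool:
  moves:
    - [[0.1,1.2,0,0,0,0,1],[0.2,2.4,0,0,0,0,1],[0.3,3.4,0,0,0,0,1],[0.4,4.1,0,0,0,0,1],[0.4,4.3,0,0,0,0,1]]

```text
t: 20.5
position: [0.5716, 0.0186, 0.1413]
tool_rot: [179.9, 0.1, -0.3]
ft_force: [0.4, 0.1, 0.3]
opening: 0.0849
grasp_force: 0.0
```

>>> servo_tool:
  moves:
    - [[0,0,0,0,0,0,1],[0,0,0,0,0,0,1],[0,0,0,0,0,0,1],[0,0,0,0,0,0,1],[0,0,0,0,0,0,1]]

```text
t: 20.92
position: [0.5717, 0.0234, 0.1422]
tool_rot: [-180.0, 0.0, 0.1]
ft_force: [0.5, -0.4, -0.8]
opening: 0.0853
grasp_force: 0.0
```

Run:
```python
from h import *
im,d,W,o=wcloud();print(o['position'],o['tool_rot'])
cv2.imwrite('pics/w3.png',im[:,:,::-1])
print(cl(W,d,.046,.058,(.573,.022),.042))
im,d=robot.camera('top');W=cloud('top',d)
print('jar',cl(W,d,.095,.11,(.545,.328),.04))
print('sq',cl(W,d,.105,.125,(.4555,.320),.03))
print('rd',cl(W,d,.118,.135,(.366,.313),.03))
```

```text
[0.57170794 0.02326375 0.14220944] [-1.79995600e+02 -2.92865158e-03  7.65975919e-02]
(4031, 'z', np.float64(50.5), 'mean', array([576.3,  20.5]), 'rect', array([575.2,  20.5]), array([50.4, 61.9]), 2.3, 'circ', array([575.3,  20.5]), 38.9)
jar (642, 'z', np.float64(103.1), 'mean', array([543.4, 327.2]), 'rect', array([543.8, 327.9]), array([53. , 52.9]), 87.9, 'circ', array([543.5, 328.8]), 27.7)
sq (258, 'z', np.float64(114.7), 'mean', array([454.1, 319.8]), 'rect', array([454.5, 320.7]), array([31.2, 30.6]), 13.9, 'circ', array([453.7, 320.8]), 16.7)
rd (251, 'z', np.float64(127.7), 'mean', array([365.7, 312.1]), 'rect', array([365.5, 312.6]), array([31. , 28.9]), 4.2, 'circ', array([365.6, 313.8]), 15.9)
```

View pics/w3.png

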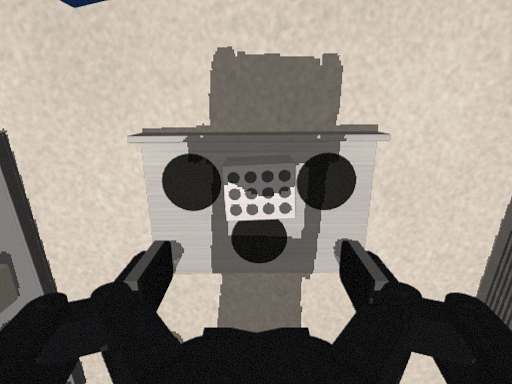

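The pads are all empty. The block top is centred near (260,192), so I'll align 2.5° and grip it.

>>> servo_tool:
  moves:
    - [[0.08,0.07,0.3,0,0,-0.5,1],[0.08,0.07,0.8,0,0,-0.5,1],[0.08,0.07,1.4,0,0,-0.5,1],[0.08,0.07,2.0,0,0,-0.5,1],[0.08,0.07,2.4,0,0,-0.5,1]]

```text
t: 21.48
position: [0.5733, 0.0203, 0.0683]
tool_rot: [-180.0, 0.1, 2.5]
ft_force: [-1.0, 1.1, -0.9]
opening: 0.0856
grasp_force: 0.0
```

>>> servo_tool:
  moves:
    - [[0,0,0.4,0,0,0,1],[0,0,0.8,0,0,0,1],[0,0,1.1,0,0,0,1],[0,0,1.4,0,0,0,1],[0,0,1.5,0,0,0,1]]

```text
t: 21.9
position: [0.5735, 0.02, 0.0236]
tool_rot: [-180.0, 0.1, 2.5]
ft_force: [-0.7, 0.4, -0.5]
opening: 0.0851
grasp_force: 0.0
```

>>> servo_tool:
  moves:
    - [[0,0,0.05,0,0,0,1],[0,0,0.1,0,0,0,1],[0,0,0.15,0,0,0,1],[0,0,0.15,0,0,0,0.85],[0,0,0.15,0,0,0,0.8]]

```text
t: 22.32
position: [0.5745, 0.02, 0.0212]
tool_rot: [180.0, -0.1, 2.5]
ft_force: [-0.6, -0.7, -0.8]
opening: 0.0686
grasp_force: 0.0
```

>>> servo_tool:
  moves:
    - [[0,0,0,0,0,0,0.75],[0,0,0,0,0,0,0.7],[0,0,0,0,0,0,0.6],[0,0,0,0,0,0,0.5],[0,0,0,0,0,0,0.5]]
  squeeze: 50

```text
t: 22.73
position: [0.5748, 0.02, 0.0215]
tool_rot: [180.0, -0.1, 2.5]
ft_force: [-0.2, 0.3, 3.9]
opening: 0.061
grasp_force: 56.4
```

>>> servo_tool:
  moves:
    - [[0,0,-0.1,0,0,0,0.5],[0,0,-0.3,0,0,0,0.5],[0,0,-0.5,0,0,0,0.5],[0,0,-0.7,0,0,0,0.5],[0,0,-0.9,0,0,0,0.5]]

```text
t: 23.15
position: [0.574, 0.02, 0.048]
tool_rot: [180.0, 0.0, 2.5]
ft_force: [0.9, -0.5, -2.8]
opening: 0.0611
grasp_force: 55.7
```

Run:
```python
from h import *
f=np.load('pics/top0.npz');W=cloud('top',f['d']);z=W[...,2]
for th in(.061,.0635,.066):
    m=np.zeros(z.shape,np.uint8);m[180:236,378:436]=(z[180:236,378:436]<th)
    n,l,s,c=cv2.connectedComponentsWithStats(m);i=1+s[1:,4].argmax()
    cn=cv2.findContours((l==i).astype(np.uint8),0,1)[0][0].reshape(-1,2)
    w=ray('top',cn,.0697)[:,:2]*1000;r=cv2.minAreaRect(w.astype(np.float32));print(th,r,s[i])
v,u=np.nonzero((z>.067)&(z<.075)&(np.hypot(W[...,0]-.468,W[...,1]+.308)<.14))
w=ray('top',np.c_[u,v],.0697)[:,:2]*1000;print('deck',cv2.minAreaRect(w.astype(np.float32)))
```

```text
0.061 ((467.4873352050781, -307.607666015625), (76.72850799560547, 66.10806274414062), 85.81780242919922) [ 386  192   39   35 1208]
0.0635 ((467.5755920410156, -308.94122314453125), (78.74928283691406, 66.6163330078125), 85.2721939086914) [ 386  192   40   35 1242]
0.066 ((468.1973571777344, -308.5458984375), (78.74624633789062, 67.9426498413086), 86.0334243774414) [ 386  192   40   35 1269]
deck ((467.82122802734375, -308.09869384765625), (148.56829833984375, 199.26852416992188), 85.8060531616211)
```

>>> servo_tool:
  moves:
    - [[0,0,-0.5,0,0,0,0.5],[0,0,-1.0,0,0,0,0.5],[0,0,-1.5,0,0,0,0.5],[0,0,-2.0,0,0,0,0.5],[0,0,-2.4,0,0,0,0.5]]

```text
t: 23.57
position: [0.5745, 0.02, 0.1216]
tool_rot: [180.0, -0.1, 2.5]
ft_force: [1.1, 0.9, -2.2]
opening: 0.0612
grasp_force: 55.7
```

>>> servo_tool:
  moves:
    - [[-0.3,0.8,0,0,0,0,0.5],[-0.7,1.9,0,0,0,0,0.5],[-1.1,3.0,0,0,0,0,0.5],[-1.5,4.1,0,0,0,0,0.5],[-1.9,5.2,0,0,0,0,0.5]]

```text
t: 23.98
position: [0.5233, -0.1395, 0.1202]
tool_rot: [180.0, -0.0, 2.5]
ft_force: [-0.1, -0.7, -2.4]
opening: 0.0609
grasp_force: 55.8
```

>>> servo_tool:
  moves:
    - [[-0.4,1.1,0,0,0,0.27,0.5],[-0.8,2.2,0,0,0,0.54,0.5],[-1.2,3.3,0,0,0,0.8,0.5],[-1.6,4.3,0,0,0,1.07,0.5],[-1.9,5.1,0,0,0,1.34,0.5]]

```text
t: 24.4
position: [0.4724, -0.296, 0.1201]
tool_rot: [179.9, 0.0, -4.4]
ft_force: [-0.1, 0.0, -2.8]
opening: 0.0608
grasp_force: 55.8
```

>>> servo_tool:
  moves:
    - [[-0.1,0.4,0,0,0,0,0.5],[-0.12,0.5,0,0,0,0,0.5],[-0.12,0.5,0,0,0,0,0.5],[-0.12,0.5,0,0,0,0,0.5],[-0.12,0.5,0,0,0,0,0.5]]

```text
t: 24.82
position: [0.4695, -0.3068, 0.1197]
tool_rot: [-180.0, -0.0, -4.1]
ft_force: [0.0, 0.6, -2.3]
opening: 0.0611
grasp_force: 55.8
```

Run:
```python
from h import *
im,d,W,o=wcloud();print(o['position'],o['tool_rot'])
for th in(.060,.064):
    m=((d>0)&(W[...,2]<th)&(np.hypot(W[...,0]-.468,W[...,1]+.308)<.055)).astype(np.uint8)
    w=W[m>0]*1000;
    if len(w)>20:print(th,len(w),cv2.minAreaRect(w[:,:2].astype(np.float32)),np.median(w[:,2]))
m=(d>0)&(W[...,2]>.066)&(W[...,2]<.074)&(np.hypot(W[...,0]-.468,W[...,1]+.308)<.14);w=W[m]*1000
print('deck',np.median(w[:,2]),cv2.minAreaRect(w[:,:2].astype(np.float32)))
m=(d>0)&(W[...,2]>.125)&(W[...,2]<.17)&(np.hypot(W[...,0]-.468,W[...,1]+.308)<.04);w=W[m]*1000
print('block',len(w),np.median(w[:,2]) if len(w) else 0)
cv2.imwrite('pics/w4.png',im[:,:,::-1])
```

```text
[ 0.46952356 -0.30679243  0.11971659] [-1.79964566e+02 -3.46215720e-03 -4.09671585e+00]
0.06 2849 ((485.99462890625, -312.5943298339844), (79.96562957763672, 27.911134719848633), 85.47960662841797) 57.62336098766403
0.064 2927 ((486.2585754394531, -312.6162414550781), (79.95429229736328, 28.48103904724121), 85.50868225097656) 57.64780668929764
deck 69.34825936854597 ((468.2319030761719, -311.1075134277344), (150.35382080078125, 200.4394989013672), 85.53919219970703)
block 17235 148.69112449295557
```

View pics/w4.png

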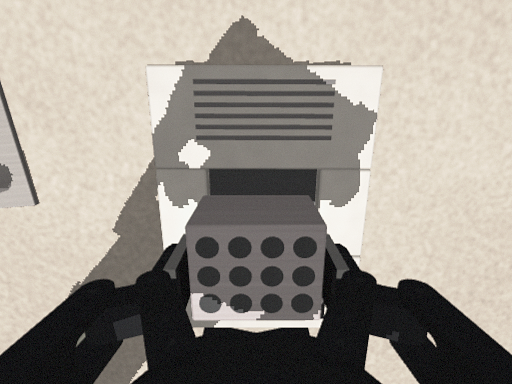

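The block hangs level above the recess, whose dark far strip is at (210-316,168-205). I'll correct 3 mm in y and lower it.

>>> servo_tool:
  moves:
    - [[-0.03,0.11,0.1,0,0,0,0.5],[-0.03,0.11,0.3,0,0,0,0.5],[-0.03,0.11,0.6,0,0,0,0.5],[-0.03,0.11,0.8,0,0,0,0.5],[-0.03,0.11,0.9,0,0,0,0.5]]

```text
t: 25.33
position: [0.4669, -0.3107, 0.0905]
tool_rot: [-179.9, 0.2, -4.2]
ft_force: [-0.4, 1.9, -2.7]
opening: 0.0612
grasp_force: 55.8
```

>>> servo_tool:
  moves:
    - [[0,0,0.1,0,0,0,0.5],[0,0,0.2,0,0,0,0.5],[0,0,0.3,0,0,0,0.5],[0,0,0.4,0,0,0,0.5],[0,0,0.5,0,0,0,0.5]]

```text
t: 25.75
position: [0.4679, -0.3117, 0.0777]
tool_rot: [180.0, -0.0, -4.2]
ft_force: [0.3, -0.4, -2.2]
opening: 0.061
grasp_force: 55.8
```

>>> servo_tool:
  moves:
    - [[0,0,0.03,0,0,0,0.5],[0,0,0.06,0,0,0,0.5],[0,0,0.08,0,0,0,0.5],[0,0,0.1,0,0,0,0.5],[0,0,0.1,0,0,0,0.5]]

```text
t: 26.17
position: [0.4678, -0.3116, 0.0748]
tool_rot: [180.0, -0.0, -4.2]
ft_force: [-0.1, 0.9, -3.3]
opening: 0.0609
grasp_force: 55.8
```

>>> servo_tool:
  moves:
    - [[0,-0.03,0.02,0,0,0,0.5],[0,-0.03,0.03,0,0,0,0.5],[0,-0.03,0.04,0,0,0,0.5],[0,-0.03,0.05,0,0,0,0.5],[0,-0.03,0.05,0,0,0,0.5]]

```text
t: 26.58
position: [0.4679, -0.3106, 0.0735]
tool_rot: [180.0, -0.0, -4.2]
ft_force: [-0.9, 0.8, -1.7]
opening: 0.0611
grasp_force: 56.0
```

>>> servo_tool:
  moves:
    - [[0,0,0.01,0,0,0,0.5],[0,0,0.02,0,0,0,0.5],[0,0,0.02,0,0,0,0.5],[0,0,0.02,0,0,0,0.5],[0,0,0.02,0,0,0,0.5]]

```text
t: 27.0
position: [0.4679, -0.3106, 0.0734]
tool_rot: [180.0, -0.0, -4.2]
ft_force: [-3.6, 1.6, 4.4]
opening: 0.0612
grasp_force: 56.7
```

Firm contact with the floor. Release and rise straight up.

>>> servo_tool:
  moves:
    - [[0,0,0,0,0,0,0.8],[0,0,0,0,0,0,0.9],[0,0,0,0,0,0,1],[0,0,0,0,0,0,1],[0,0,0,0,0,0,1]]

```text
t: 27.42
position: [0.4679, -0.3107, 0.0724]
tool_rot: [180.0, -0.0, -4.2]
ft_force: [0.2, 0.2, 0.1]
opening: 0.0855
grasp_force: 0.0
```

>>> servo_tool:
  moves:
    - [[0,0,-0.3,0,0,0,1],[0,0,-0.9,0,0,0,1],[0,0,-1.8,0,0,0,1],[0,0,-2.6,0,0,0,1],[0,0,-2.6,0,0,0,1]]

```text
t: 27.83
position: [0.4706, -0.3128, 0.1578]
tool_rot: [179.6, -0.6, -4.2]
ft_force: [0.5, -1.0, 1.1]
opening: 0.085
grasp_force: 0.0
```

Run:
```python
from h import *
im,d,W,o=wcloud();print(o['position'],o['tool_rot'])
print('block',cl(W,d,.09,.115,(.468,-.31),.045))
m=(d>0)&(W[...,2]>.066)&(W[...,2]<.074)&(np.hypot(W[...,0]-.468,W[...,1]+.308)<.14);w=W[m]*1000
print('deck',np.median(w[:,2]),cv2.minAreaRect(w[:,:2].astype(np.float32)))
cv2.imwrite('pics/w5.png',im[:,:,::-1])
```

```text
[ 0.46973938 -0.31217308  0.1552353 ] [179.70709868  -0.41215086  -4.22357409]
block (5627, 'z', np.float64(102.5), 'mean', array([ 471.1, -310.7]), 'rect', array([ 469. , -310.5]), array([62.2, 50.2]), 85.7, 'circ', array([ 469. , -310.6]), 38.9)
deck 69.41736600933402 ((468.62200927734375, -311.2251892089844), (150.49819946289062, 199.7642364501953), 85.77318572998047)
```

View pics/w5.png

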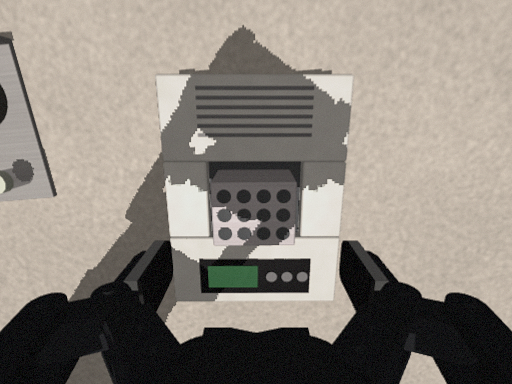

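The block sits in the recess, its top at 102.5 mm (58+45) and its centre within 1 mm. Next, the jar.

>>> servo_tool:
  moves:
    - [[0.06,-1.33,0,0,0,-0.17,1],[0.12,-2.66,0,0,0,-0.34,1],[0.18,-3.99,0,0,0,-0.51,1],[0.24,-5.32,0,0,0,-0.68,1],[0.3,-6.65,0,0,0,-0.84,1]]

```text
t: 28.35
position: [0.4904, -0.1104, 0.1489]
tool_rot: [-179.9, 0.2, -0.0]
ft_force: [1.0, 0.1, -0.2]
opening: 0.0852
grasp_force: 0.0
```

>>> servo_tool:
  moves:
    - [[0.12,-1.33,0,0,0,0,1],[0.24,-2.66,0,0,0,0,1],[0.36,-3.99,0,0,0,0,1],[0.48,-5.32,0,0,0,0,1],[0.6,-6.65,0,0,0,0,1]]

```text
t: 28.77
position: [0.5084, 0.089, 0.149]
tool_rot: [180.0, 0.2, -0.0]
ft_force: [0.5, -0.2, -0.6]
opening: 0.0854
grasp_force: 0.0
```

>>> servo_tool:
  moves:
    - [[0.12,-1.33,0,0,0,0,1],[0.24,-2.66,0,0,0,0,1],[0.36,-3.99,0,0,0,0,1],[0.48,-5.32,0,0,0,0,1],[0.6,-6.65,0,0,0,0,1]]

```text
t: 29.18
position: [0.5266, 0.2883, 0.1486]
tool_rot: [179.9, 0.2, -0.0]
ft_force: [1.1, 1.4, 1.0]
opening: 0.0857
grasp_force: 0.0
```

>>> servo_tool:
  moves:
    - [[0.3,-0.8,0,0,0,0,1],[0.59,-1.39,0,0,0,0,1],[0.59,-1.39,0,0,0,0,1],[0.59,-1.39,0,0,0,0,1],[0.59,-1.39,0,0,0,0,1]]

```text
t: 29.6
position: [0.5447, 0.3275, 0.1491]
tool_rot: [179.9, 0.1, -0.0]
ft_force: [0.9, -0.5, 0.2]
opening: 0.0853
grasp_force: 0.0
```

Run:
```python
from h import *
im,d,W,o=wcloud();print(o['position'],o['tool_rot'])
print(cl(W,d,.096,.112,(.545,.328),.04))
```

```text
[0.54488223 0.32719993 0.14957516] [ 1.79922053e+02  1.02583947e-01 -7.43176768e-02]
(4344, 'z', np.float64(103.3), 'mean', array([547.9, 327.8]), 'rect', array([546.5, 327.6]), array([54.7, 53.8]), 69.6, 'circ', array([546. , 327.8]), 27.8)
```

>>> servo_tool:
  moves:
    - [[0,-0.02,0.4,0,0,0,1],[0,-0.02,1.0,0,0,0,1],[0,-0.02,1.6,0,0,0,1],[0,-0.02,2.1,0,0,0,1],[0,-0.02,2.4,0,0,0,1]]

```text
t: 30.12
position: [0.544, 0.3274, 0.0755]
tool_rot: [179.9, 0.2, -0.1]
ft_force: [-0.2, -0.6, -1.0]
opening: 0.0855
grasp_force: 0.0
```

>>> servo_tool:
  moves:
    - [[0,0,0.15,0,0,0,1],[0,0,0.25,0,0,0,1],[0,0,0.25,0,0,0,0.85],[0,0,0.25,0,0,0,0.75],[0,0,0.25,0,0,0,0.7]]

```text
t: 30.53
position: [0.5461, 0.3292, 0.0724]
tool_rot: [-179.9, -0.1, -0.0]
ft_force: [0.4, -0.1, 0.0]
opening: 0.0598
grasp_force: 0.0
```

>>> servo_tool:
  moves:
    - [[0,0,0,0,0,0,0.6],[0,0,0,0,0,0,0.55],[0,0,0,0,0,0,0.45],[0,0,0,0,0,0,0.4],[0,0,0,0,0,0,0.4]]
  squeeze: 35

```text
t: 30.95
position: [0.5462, 0.3291, 0.0726]
tool_rot: [-180.0, -0.1, -0.0]
ft_force: [-0.2, -1.6, 5.9]
opening: 0.0531
grasp_force: 37.2
```

>>> servo_tool:
  moves:
    - [[0,0,-0.1,0,0,0,0.4],[0,0,-0.3,0,0,0,0.4],[0,0,-0.6,0,0,0,0.4],[0,0,-1.0,0,0,0,0.4],[0,0,-1.5,0,0,0,0.4]]

```text
t: 31.37
position: [0.5447, 0.3287, 0.1158]
tool_rot: [179.9, 0.1, -0.0]
ft_force: [-0.1, 1.0, -1.2]
opening: 0.053
grasp_force: 37.0
```

>>> servo_tool:
  moves:
    - [[0,0.1,-0.3,0,0,0,0.4],[0.03,0.5,-0.5,0,0,0,0.4],[0.1,1.2,-0.5,0,0,0,0.4],[0.2,2.1,-0.5,0,0,0,0.4],[0.23,3.1,-0.5,0,0,0,0.4]]

```text
t: 31.78
position: [0.5523, 0.2348, 0.1314]
tool_rot: [180.0, -0.0, 0.1]
ft_force: [0.5, -0.5, -2.1]
opening: 0.0531
grasp_force: 37.2
```

>>> servo_tool:
  moves:
    - [[0.1,1.1,0,0,0,0,0.4],[0.2,2.2,0,0,0,0,0.4],[0.3,3.3,0,0,0,0,0.4],[0.35,4.4,0,0,0,0,0.4],[0.4,5.5,0,0,0,0,0.4]]

```text
t: 32.2
position: [0.5637, 0.0684, 0.1313]
tool_rot: [180.0, 0.0, -0.0]
ft_force: [0.5, -0.6, -2.2]
opening: 0.0532
grasp_force: 37.2
```

>>> servo_tool:
  moves:
    - [[0.1,1.1,0,0,0,0,0.4],[0.2,2.1,0,0,0,0,0.4],[0.25,3.0,0,0,0,0,0.4],[0.3,3.6,0,0,0,0,0.4],[0.3,3.9,0.2,0,0,0,0.4]]

```text
t: 32.62
position: [0.5736, -0.0498, 0.1266]
tool_rot: [179.9, -0.2, -0.2]
ft_force: [1.0, -0.4, -1.0]
opening: 0.0529
grasp_force: 37.2
```

>>> servo_tool:
  moves:
    - [[0,0,0.3,0,0,0,0.4],[0,0,0.7,0,0,0,0.4],[0,0,1.1,0,0,0,0.4],[0,0,1.3,0,0,0,0.4],[0,0,1.4,0,0,0,0.4]]

```text
t: 33.03
position: [0.5715, -0.0446, 0.0802]
tool_rot: [-179.9, 0.3, 0.1]
ft_force: [-0.2, 0.3, -1.6]
opening: 0.0525
grasp_force: 37.2
```

>>> servo_tool:
  moves:
    - [[0,0,0.05,0,0,0,0.4],[0,0,0.1,0,0,0,0.4],[0,0,0.15,0,0,0,0.4],[0,0,0.2,0,0,0,0.4],[0,0,0.2,0,0,0,0.4]]

```text
t: 33.45
position: [0.5733, -0.0461, 0.0773]
tool_rot: [180.0, -0.0, -0.0]
ft_force: [-1.1, 0.3, -2.9]
opening: 0.0532
grasp_force: 37.2
```

Lower 2.5 mm more to contact, then release.

>>> servo_tool:
  moves:
    - [[0.02,0,0.03,0,0,0,0.4],[0.02,0,0.05,0,0,0,0.4],[0.02,0,0.07,0,0,0,0.4],[0.02,0,0.09,0,0,0,0.4],[0.02,0,0.09,0,0,0,0.4]]

```text
t: 33.87
position: [0.5739, -0.0462, 0.0747]
tool_rot: [180.0, -0.0, -0.0]
ft_force: [0.5, -0.6, -0.7]
opening: 0.0527
grasp_force: 37.4
```

>>> servo_tool:
  moves:
    - [[0,0,0.01,0,0,0,0.4],[0,0,0.015,0,0,0,0.4],[0,0,0.015,0,0,0,0.75],[0,0,0.015,0,0,0,0.9],[0,0,0.015,0,0,0,1]]

```text
t: 34.28
position: [0.5739, -0.0461, 0.0741]
tool_rot: [180.0, -0.0, -0.0]
ft_force: [0.4, 0.3, 0.6]
opening: 0.085
grasp_force: 0.0
```

>>> servo_tool:
  moves:
    - [[0,0,0,0,0,0,1],[0,0,-0.5,0,0,0,1],[0,0,-1.4,0,0,0,1],[0,0,-2.3,0,0,0,1],[0,0,-2.8,0,0,0,1]]

```text
t: 34.7
position: [0.575, -0.0463, 0.1614]
tool_rot: [179.9, -0.3, -0.0]
ft_force: [0.7, 0.3, 0.8]
opening: 0.0853
grasp_force: 0.0
```

>>> servo_tool:
  moves:
    - [[-0.3,-0.8,0,0,0,0,1],[-0.7,-2.0,0,0,0,0,1],[-1.1,-3.2,0,0,0,0,1],[-1.5,-4.4,0,0,0,0,1],[-1.9,-5.6,0,0,0,0,1]]

```text
t: 35.12
position: [0.5161, 0.1232, 0.1581]
tool_rot: [-180.0, -0.0, -0.1]
ft_force: [0.5, 0.1, -0.3]
opening: 0.0855
grasp_force: 0.0
```

>>> servo_tool:
  moves:
    - [[-0.4,-1.2,0,0,0,0,1],[-0.8,-2.4,0,0,0,0,1],[-1.2,-3.6,0,0,0,0,1],[-1.6,-4.8,0,0,0,0,1],[-1.9,-5.9,0,0,0,0,1]]

```text
t: 35.53
position: [0.4586, 0.301, 0.1581]
tool_rot: [-180.0, -0.0, 0.0]
ft_force: [1.1, -0.1, -0.0]
opening: 0.0855
grasp_force: 0.0
```

>>> servo_tool:
  moves:
    - [[-0.13,-0.6,0,0,0,0,1],[-0.13,-0.7,0,0,0,0,1],[-0.13,-0.7,0,0,0,0,1],[-0.13,-0.7,0,0,0,0,1],[-0.13,-0.7,0,0,0,0,1]]

```text
t: 35.95
position: [0.4565, 0.3187, 0.1578]
tool_rot: [180.0, 0.0, -0.1]
ft_force: [0.7, 0.6, 0.5]
opening: 0.0855
grasp_force: 0.0
```

Run:
```python
from h import *
im,d,W,o=wcloud();print(o['position'],o['tool_rot'])
print(cl(W,d,.105,.125,(.456,.320),.03))
im,d=robot.camera('top');W=cloud('top',d)
print('jar',cl(W,d,.095,.11,(.572,-.045),.04))
```

```text
[0.45659211 0.31862241 0.15791135] [ 1.79966248e+02 -8.17360508e-03 -1.37060735e-01]
(1686, 'z', np.float64(115.2), 'mean', array([457.7, 320.7]), 'rect', array([456.5, 321. ]), array([31.6, 33.2]), 11.9, 'circ', array([456.1, 320.9]), 16.8)
jar (608, 'z', np.float64(105.2), 'mean', array([571.8, -45.6]), 'rect', array([572.7, -45.4]), array([54.3, 52.7]), 42.1, 'circ', array([572.8, -46.1]), 27.8)
```

>>> servo_tool:
  moves:
    - [[0,-0.05,0.4,0,0,0,1],[0,-0.05,0.9,0,0,0,1],[0,-0.05,1.4,0,0,0,1],[0,-0.05,1.9,0,0,0,1],[0,-0.05,2.2,0,0,0,1]]

```text
t: 36.52
position: [0.455, 0.3204, 0.0891]
tool_rot: [179.9, 0.2, -0.1]
ft_force: [0.2, 0.0, -0.0]
opening: 0.0852
grasp_force: 0.0
```

>>> servo_tool:
  moves:
    - [[0,0,0.06,0,0,0,0.9],[0,0,0.06,0,0,0,0.7],[0,0,0.06,0,0,0,0.5],[0,0,0.06,0,0,0,0.45],[0,0,0.06,0,0,0,0.42]]

```text
t: 36.93
position: [0.4567, 0.3218, 0.0913]
tool_rot: [-179.9, -0.1, -0.0]
ft_force: [-0.3, 0.2, -0.5]
opening: 0.036
grasp_force: 0.0
```

>>> servo_tool:
  moves:
    - [[0,0,0,0,0,0,0.3],[0,0,0,0,0,0,0.2],[0,0,0,0,0,0,0.1],[0,0,0,0,0,0,0.1],[0,0,0,0,0,0,0.1]]
  squeeze: 30

```text
t: 37.35
position: [0.4567, 0.3216, 0.0913]
tool_rot: [-180.0, -0.1, -0.0]
ft_force: [-1.1, -1.7, 5.8]
opening: 0.0309
grasp_force: 30.1
```

>>> servo_tool:
  moves:
    - [[0,0,-0.1,0,0,0,0.1],[0,0,-0.3,0,0,0,0.1],[0,0,-0.6,0,0,0,0.1],[0,0,-1.0,0,0,0,0.1],[0,0,-1.5,0,0,0,0.1]]

```text
t: 37.77
position: [0.4554, 0.3212, 0.1352]
tool_rot: [179.9, 0.1, -0.0]
ft_force: [-0.6, -0.2, -1.1]
opening: 0.0311
grasp_force: 29.8
```

>>> servo_tool:
  moves:
    - [[0,0.1,-0.3,0,0,0,0.1],[0.1,0.5,-0.5,0,0,0,0.1],[0.2,1.2,-0.5,0,0,0,0.1],[0.35,2.1,-0.5,0,0,0,0.1],[0.5,3.05,-0.5,0,0,0,0.1]]

```text
t: 38.18
position: [0.471, 0.2286, 0.1505]
tool_rot: [180.0, -0.0, 0.1]
ft_force: [-0.6, 0.3, -1.5]
opening: 0.031
grasp_force: 29.9
```

>>> servo_tool:
  moves:
    - [[0.2,1.1,0,0,0,0,0.1],[0.4,2.2,0,0,0,0,0.1],[0.6,3.2,0,0,0,0,0.1],[0.8,4.2,0,0,0,0,0.1],[1.0,5.1,0,0,0,0,0.1]]

```text
t: 38.6
position: [0.5006, 0.0741, 0.1504]
tool_rot: [179.9, -0.0, -0.1]
ft_force: [0.6, 0.4, -1.2]
opening: 0.0312
grasp_force: 29.9
```

>>> servo_tool:
  moves:
    - [[0.15,0.7,0,0,0,0,0.1],[0.25,1.3,0,0,0,0,0.1],[0.3,1.7,0,0,0,0,0.1],[0.3,1.9,0.2,0,0,0,0.1],[0.3,1.9,0.5,0,0,0,0.1]]

```text
t: 39.02
position: [0.5104, 0.0186, 0.1357]
tool_rot: [180.0, -0.1, -0.1]
ft_force: [1.0, -0.2, -1.6]
opening: 0.0308
grasp_force: 29.9
```

>>> servo_tool:
  moves:
    - [[0,0,0.4,0,0,0,0.1],[0,0,0.7,0,0,0,0.1],[0,0,1.0,0,0,0,0.1],[0,0,1.2,0,0,0,0.1],[0,0,1.3,0,0,0,0.1]]

```text
t: 39.43
position: [0.5088, 0.0207, 0.0942]
tool_rot: [-180.0, 0.2, 0.0]
ft_force: [-0.9, -0.2, -1.0]
opening: 0.0311
grasp_force: 29.9
```

>>> servo_tool:
  moves:
    - [[0,0,0.03,0,0,0,0.1],[0,0,0.06,0,0,0,0.1],[0,0,0.09,0,0,0,0.1],[0,0,0.1,0,0,0,0.1],[0,0,0.1,0,0,0,0.1]]

```text
t: 39.85
position: [0.5102, 0.0199, 0.0936]
tool_rot: [180.0, -0.1, -0.0]
ft_force: [-0.6, -0.2, -1.3]
opening: 0.0308
grasp_force: 29.9
```

>>> servo_tool:
  moves:
    - [[0,0,0.01,0,0,0,0.1],[0,0,0.02,0,0,0,0.1],[0,0,0.025,0,0,0,0.1],[0,0,0.025,0,0,0,0.1],[0,0,0.025,0,0,0,0.1]]

```text
t: 40.27
position: [0.5104, 0.0198, 0.0934]
tool_rot: [180.0, -0.1, -0.0]
ft_force: [-1.5, -0.1, 5.0]
opening: 0.0311
grasp_force: 30.4
```

>>> servo_tool:
  moves:
    - [[0,0,0,0,0,0,0.5],[0,0,0,0,0,0,0.7],[0,0,0,0,0,0,1],[0,0,0,0,0,0,1],[0,0,0,0,0,0,1]]

```text
t: 40.68
position: [0.5097, 0.02, 0.092]
tool_rot: [-180.0, 0.0, -0.0]
ft_force: [1.0, -0.3, -0.5]
opening: 0.0852
grasp_force: 0.0
```

>>> servo_tool:
  moves:
    - [[0,0,-0.3,0,0,0,1],[0,0,-1.0,0,0,0,1],[0,0,-1.8,0,0,0,1],[0,0,-2.6,0,0,0,1],[0,0,-2.8,0,0,0,1]]

```text
t: 41.1
position: [0.5122, 0.0198, 0.1818]
tool_rot: [180.0, -0.5, -0.0]
ft_force: [0.3, 0.7, 0.7]
opening: 0.0855
grasp_force: 0.0
```

>>> servo_tool:
  moves:
    - [[-0.4,-0.8,0,0,0,0,1],[-0.9,-1.9,0,0,0,0,1],[-1.4,-3.0,0,0,0,0,1],[-1.9,-4.1,0,0,0,0,1],[-2.4,-5.1,0,0,0,0,1]]

```text
t: 41.52
position: [0.4369, 0.1744, 0.1763]
tool_rot: [-180.0, 0.0, -0.0]
ft_force: [0.1, 0.3, 0.0]
opening: 0.0855
grasp_force: 0.0
```

>>> servo_tool:
  moves:
    - [[-0.5,-1.1,0,0,0,0,1],[-1.0,-2.2,0,0,0,0,1],[-1.5,-3.2,0,0,0,0,1],[-2.0,-4.1,0,0,0,0,1],[-2.37,-4.67,0,0,0,0,1]]

```text
t: 41.93
position: [0.3652, 0.3153, 0.1761]
tool_rot: [-180.0, 0.0, 0.1]
ft_force: [-0.4, 0.8, 0.0]
opening: 0.0852
grasp_force: 0.0
```

>>> servo_tool:
  moves:
    - [[0,0,0,0,0,0,1],[0,0,0,0,0,0,1],[0,0,0,0,0,0,1],[0,0,0,0,0,0,1],[0,0,0,0,0,0,1]]

```text
t: 42.35
position: [0.3675, 0.3122, 0.1763]
tool_rot: [180.0, -0.0, -0.1]
ft_force: [-0.2, -0.4, -0.4]
opening: 0.0852
grasp_force: 0.0
```

Run:
```python
from h import *
im,d,W,o=wcloud();print(o['position'],o['tool_rot'])
print(cl(W,d,.115,.135,(.366,.313),.03))
im,d=robot.camera('top');W=cloud('top',d)
print('sq',cl(W,d,.108,.125,(.508,.022),.03))
```

```text
[0.36751362 0.31224663 0.17633356] [ 1.79981028e+02 -5.10404736e-03 -1.32345729e-01]
(1470, 'z', np.float64(128.2), 'mean', array([369. , 313.1]), 'rect', array([367.4, 313.1]), array([30.3, 30.8]), 16.7, 'circ', array([367.2, 313.2]), 15.7)
sq (230, 'z', np.float64(117.1), 'mean', array([507.7,  20.1]), 'rect', array([507.6,  20. ]), array([30.4, 30.5]), 88.4, 'circ', array([507.9,  20. ]), 16.4)
```

>>> servo_tool:
  moves:
    - [[0,-0.02,0.4,0,0,0,1],[0,-0.02,0.9,0,0,0,1],[0,-0.02,1.5,0,0,0,1],[0,-0.02,2.1,0,0,0,1],[0,-0.02,2.4,0,0,0,1]]

```text
t: 42.92
position: [0.3655, 0.3125, 0.101]
tool_rot: [179.8, 0.2, -0.0]
ft_force: [-0.4, -0.1, -0.6]
opening: 0.0853
grasp_force: 0.0
```

>>> servo_tool:
  moves:
    - [[0,0,0.1,0,0,0,0.9],[0,0,0.1,0,0,0,0.7],[0,0,0.1,0,0,0,0.5],[0,0,0.1,0,0,0,0.45],[0,0,0.1,0,0,0,0.42]]

```text
t: 43.33
position: [0.3676, 0.3142, 0.1026]
tool_rot: [-179.9, -0.1, -0.0]
ft_force: [-0.5, -0.4, 0.7]
opening: 0.0358
grasp_force: 0.0
```

>>> servo_tool:
  moves:
    - [[0,0,0,0,0,0,0.3],[0,0,0,0,0,0,0.2],[0,0,0,0,0,0,0.1],[0,0,0,0,0,0,0.1],[0,0,0,0,0,0,0.1]]

```text
t: 43.75
position: [0.3676, 0.3139, 0.1026]
tool_rot: [-180.0, -0.1, -0.0]
ft_force: [-0.8, -1.2, 5.7]
opening: 0.0294
grasp_force: 29.9
```

>>> servo_tool:
  moves:
    - [[0,0,-0.1,0,0,0,0.1],[0,0,-0.3,0,0,0,0.1],[0,0,-0.6,0,0,0,0.1],[0,0,-1.0,0,0,0,0.1],[0,0,-1.5,0,0,0,0.1]]

```text
t: 44.17
position: [0.3663, 0.3134, 0.1465]
tool_rot: [179.9, 0.1, -0.0]
ft_force: [0.5, -0.6, -1.2]
opening: 0.0294
grasp_force: 29.8
```

>>> servo_tool:
  moves:
    - [[0.1,0.1,-0.3,0,0,0,0.1],[0.5,0.5,-0.5,0,0,0,0.1],[1.1,1.2,-0.5,0,0,0,0.1],[1.8,2.0,-0.5,0,0,0,0.1],[2.55,2.78,-0.5,0,0,0,0.1]]

```text
t: 44.58
position: [0.4442, 0.2295, 0.1625]
tool_rot: [-180.0, -0.1, 0.1]
ft_force: [0.7, 0.7, -2.9]
opening: 0.0291
grasp_force: 29.9
```

>>> servo_tool:
  moves:
    - [[0.8,0.8,0,0,0,0,0.1],[1.6,1.7,0,0,0,0,0.1],[2.3,2.5,0,0,0,0,0.1],[3.0,3.2,0,0,0,0,0.1],[3.5,3.8,0,0,0,0,0.1]]

```text
t: 45.0
position: [0.5502, 0.1139, 0.162]
tool_rot: [180.0, -0.1, -0.1]
ft_force: [0.4, 0.4, -1.7]
opening: 0.0291
grasp_force: 29.9
```

>>> servo_tool:
  moves:
    - [[0.4,0.4,0,0,0,0,0.1],[0.7,0.7,0,0,0,0,0.1],[0.8,0.9,0,0,0,0,0.1],[0.8,0.9,0.2,0,0,0,0.1],[0.8,0.9,0.5,0,0,0,0.1]]

```text
t: 45.42
position: [0.5726, 0.0899, 0.1471]
tool_rot: [-180.0, -0.1, -0.0]
ft_force: [0.5, 0.1, -2.4]
opening: 0.0291
grasp_force: 29.9
```

>>> servo_tool:
  moves:
    - [[0,0,0.4,0,0,0,0.1],[0,0,0.7,0,0,0,0.1],[0,0,1.0,0,0,0,0.1],[0,0,1.2,0,0,0,0.1],[0,0,1.3,0,0,0,0.1]]

```text
t: 45.83
position: [0.5712, 0.0896, 0.1054]
tool_rot: [180.0, 0.2, 0.0]
ft_force: [0.5, -0.2, -1.1]
opening: 0.0284
grasp_force: 29.9
```

>>> servo_tool:
  moves:
    - [[0,0,0.03,0,0,0,0.1],[0,0,0.06,0,0,0,0.1],[0,0,0.09,0,0,0,0.1],[0,0,0.1,0,0,0,0.1],[0,0,0.1,0,0,0,0.1]]

```text
t: 46.25
position: [0.5726, 0.0892, 0.1049]
tool_rot: [180.0, -0.1, -0.0]
ft_force: [0.3, -0.0, -2.7]
opening: 0.0291
grasp_force: 29.9
```

>>> servo_tool:
  moves:
    - [[0,0,0.01,0,0,0,0.1],[0,0,0.02,0,0,0,0.1],[0,0,0.02,0,0,0,0.1],[0,0,0.02,0,0,0,0.1],[0,0,0.02,0,0,0,0.1]]

```text
t: 46.67
position: [0.5728, 0.0891, 0.1046]
tool_rot: [180.0, -0.1, -0.0]
ft_force: [-1.2, 0.2, 2.4]
opening: 0.029
grasp_force: 30.3
```

>>> servo_tool:
  moves:
    - [[0,0,0,0,0,0,0.5],[0,0,0,0,0,0,0.7],[0,0,0,0,0,0,1],[0,0,0,0,0,0,1],[0,0,0,0,0,0,1]]

```text
t: 47.08
position: [0.5722, 0.0892, 0.1036]
tool_rot: [180.0, 0.0, -0.0]
ft_force: [-0.1, 1.7, 0.8]
opening: 0.0852
grasp_force: 0.0
```

>>> servo_tool:
  moves:
    - [[0,0,-0.3,0,0,0,1],[0,0,-1.0,0,0,0,1],[0,0,-1.8,0,0,0,1],[0,0,-2.6,0,0,0,1],[0,0,-3.2,0,0,0,1]]

```text
t: 47.5
position: [0.5729, 0.0893, 0.2029]
tool_rot: [-180.0, -0.2, -0.0]
ft_force: [1.0, 0.2, -0.0]
opening: 0.0857
grasp_force: 0.0
```

>>> servo_tool:
  moves:
    - [[-1,-1,-0.2,0,0,0,1],[-2,-2,-0.2,0,0,0,1],[-2.9,-2.9,-0.2,0,0,0,1],[-3.8,-3.8,-0.2,0,0,0,1],[-3.8,-3.8,-0.2,0,0,0,1]]

```text
t: 47.92
position: [0.4543, 0.2075, 0.2072]
tool_rot: [-179.8, 0.0, 0.4]
ft_force: [0.4, -0.5, 0.3]
opening: 0.0854
grasp_force: 0.0
```

>>> servo_tool:
  moves:
    - [[0,0,0,0,0,0,1],[0,0,0,0,0,0,1],[0,0,0,0,0,0,1],[0,0,0,0,0,0,1],[0,0,0,0,0,0,1]]

```text
t: 48.33
position: [0.4591, 0.2024, 0.2056]
tool_rot: [180.0, 0.0, -0.1]
ft_force: [-0.7, -0.3, -0.5]
opening: 0.0853
grasp_force: 0.0
```

Run:
```python
from h import *
im,d=robot.camera('top');W=cloud('top',d)
print('rd',cl(W,d,.12,.14,(.57,.09),.03))
print('sq',cl(W,d,.108,.125,(.508,.022),.03))
print('jar',cl(W,d,.095,.11,(.572,-.045),.04))
print('blk',cl(W,d,.095,.11,(.468,-.31),.045))
cv2.imwrite('pics/top1.png',im[:,:,::-1])
```

```text
rd (209, 'z', np.float64(130.2), 'mean', array([569.9,  89.2]), 'rect', array([570.4,  89.6]), array([29.2, 28.8]), 63.5, 'circ', array([570.7,  89.5]), 15.5)
sq (229, 'z', np.float64(117.0), 'mean', array([507.8,  20. ]), 'rect', array([507.6,  20. ]), array([30.4, 30.6]), 88.4, 'circ', array([507.8,  20. ]), 16.4)
jar (607, 'z', np.float64(105.1), 'mean', array([571.9, -45.5]), 'rect', array([572.6, -46.1]), array([52.8, 54. ]), 68.2, 'circ', array([572.6, -45.6]), 27.7)
blk (846, 'z', np.float64(102.4), 'mean', array([ 467.5, -308.1]), 'rect', array([ 467.7, -309.2]), array([63.7, 50. ]), 86.1, 'circ', array([ 468.3, -309.5]), 39.4)
```

View pics/top1.png

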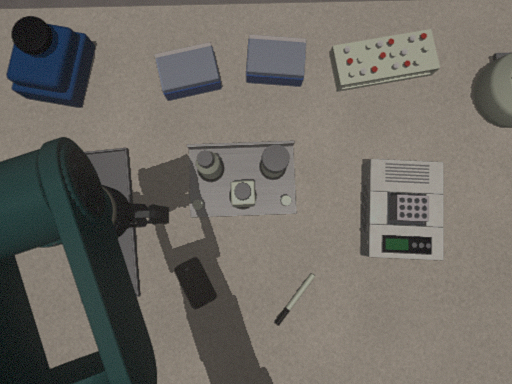

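The round bottle (208,162), square bottle (243,192) and jar (274,160) are all back on their pads, upright and within 2 mm of where they started. The block sits in the recess at (412,207), and the arm is clear of everything.

```bash
python3 -c "
from plant import robot
print(robot.job_done())"
```

```text
the job is handed in; nothing more can be done
None
```

The job is handed in at about 48 s of the 141 s allowed, with no verdict returned: by the last camera check, all three vessels stand on their own pads within 2 mm of where they started, and the block is fully down in the bath recess, about 1 mm off centre.

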